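# Lay up the procedure tray

### The job

Lay up the procedure tray with the four washed items from the drying mat, each lying or standing flat on the tray floor. The clamp goes in the middle of the tray, parallel to the short sides; the scissors lie parallel to it, 6 cm to its kidney-dish side, and the tweezers 6 cm to its jar side (measured between midlines), all three level with each other and with their rings or butt end towards the robot; the small bowl stands upright straight in front of the jar, on the robot's side, with about 3 cm clear between them. Set things down rather than dropping them, and leave the dish, the jar, the bottle, the tape and the brush where they are.

Things in the scene. Friction and masses are not known exactly. Their poses are not given: they have to be found in the camera images.
- tray: shallow metal procedure tray, fixed to the counter, 250 mm (x, short sides) by 400 mm (y, long sides), rim 16 mm high, walls 4 mm; its flat inner floor is 4 mm above the origin, which is the centre of the underside. x points away from the robot along the short sides (turned at most about 10 degrees), y to the left. It lies to the left or to the right of the drying mat
- kidney_dish: open bean-shaped steel dish, 150 mm long by 71 mm wide by 32 mm high, already standing loose in the tray near the left or the right short side, its long way along the tray's x. Origin: centre of the underside; x along its length, parallel to the tray's x
- jar: white round jar with a steel lid, 51 mm diameter, 48 mm high, already standing loose in the tray near the short side opposite the kidney dish. Origin: centre of the underside; x parallel to the tray's x, away from the robot
- scissors_c (a point): small scissors with two finger rings (51 mm across both), blades open in a V. Steel, 120 mm long, flat-sided and 14 mm wide within 18 mm of mid-length (grip across there), 7 mm thick. Point: mid-length, on the midline, 3.5 mm above its underside; x towards the tips, z up. Starts flat on a 3 mm mat, rings towards the robot within 60 degrees
- clamp_c (a point): slender clamp (haemostat) with two small finger rings (39 mm across both), a ratchet between the shanks, narrow closed jaws. Steel, 130 mm long, flat-sided and 13 mm wide within 18 mm of mid-length (grip across there), 7 mm thick. Point: mid-length, on the midline, 3.5 mm above its underside; x towards the tips, z up. Starts flat on a 3 mm mat, rings towards the robot within 60 degrees
- tweezers_c (a point): tweezers: no rings, two arms joined at the butt, tips open 10 mm apart; rigid. Steel, 120 mm long, flat-sided and 16 mm wide within 18 mm of mid-length (grip across there), 9 mm thick. Point: mid-length, on the midline, 4.5 mm above its underside; x towards the tips, z up. Starts flat on a 3 mm mat, butt towards the robot within 60 degrees
- bowl_c (a point): small round steel bowl, open at the top, 60 mm diameter at the rim, 34 mm high, near-straight side (57 mm across at 6 mm height), base 47 mm; grip it from above across the outside. This point is on its axis, 17 mm above its underside; z is up. Starts upright on the 3 mm drying mat
- dropper_bottle: bystander: small white dropper bottle, 32 mm diameter, 75 mm high, standing beyond the tray and mat. Origin: centre of the underside
- tape_roll: bystander: roll of paper tape lying flat, 68 mm diameter, 25 mm high, beyond the tray and mat. Origin: centre of the underside
- nail_brush: bystander: white nail brush with blue bristles down, 40 by 90 mm, 37 mm high, beyond the tray and mat. Origin: centre of the underside

How it is judged:
By the outcome, as a careful person would: the job done as asked, in the order asked, and still so for the second after the job is handed in, with the robot touching nothing.
It also fails if it takes over 136 s, if anything falls off the work surface, if the arm or the gripper's body presses on something with over 40 N, if the wrist force passes 120 N, or if a joint passes its speed limit or range.

### The arm

A 7-joint arm with a two-finger parallel gripper is mounted at the origin on the work surface. World frame = base frame: x ahead of the robot, y to its left, z up, the work surface at z = 0. Lengths are in m, angles in rad, forces in N, time in s.
With the tool pointing down it reaches from about 0.35 to 0.9 m from the base axis. Payload 19.9 kg.
Tool frame: the origin (TCP) lies at the very end of the fingers, on their centre line; the grasp point (between the pads) lies 19 mm behind it (manip.hold_point_z is the distance from the TCP to the grasp point, in m); z points along the fingers, y is the line along which they close (so a half turn about z gives the same grasp; the last joint's range is limited). The gripper opens to 94 mm and grips with 3 to 60 N. Pads are 16 mm wide; open, the fingers measure 119 mm over their backs; the gripper's body (75 mm by 177 mm) begins 78 mm behind the grasp point.
Start: joints at [1.3, 0.417, -0.01, 1.614, 0.005, 1.111, -0.053], TCP at [0.142, -0.609, 0.205] pointing down, gripper open.
Joint ranges: [-2.81, 2.81], [-0.39, 2.02], [-1.27, 1.25], [0.06, 2.57], [-1.19, 4.33], [0.19, 2], [-2.82, 2.82]. Speed limits (rad/s): [1.89, 1.89, 2.39, 2.39, 3.01, 3.01, 3.01].

### API

Orientations are given as a unit quaternion [w, x, y, z].
In Python, from station import manip, optics gives the robot as it stands.
- The arm moves only by the tool send_rows, never from a script. Its argument "commands" is a list of rows, each a list of 3 entries, a list of its own where there are three numbers: the shift along the tool's x, y, z in units of 0.5 m (1.0 is 0.5 m), then the turn, a rotation vector about the tool's x, y, z in units of pi rad (1.0 is pi rad), then the gripper's target within -1 to 1 (fully open at 1, half-way at 0, shut at -1). In form: [[[dx, dy, dz], [ax, ay, az], grip], ...]. A call has 1 to 8 rows; each row is the pose to reach, as a shift and turn from the pose commanded when the call began, along the tool's axes at that moment, turning the shorter way round; what a row does not reach only later rows make up. A row lasts 1/10 s, in which the tool goes at most 50 mm and 8.59 degrees, less where a joint would pass 70% of its speed; a pose out of reach is approached as far as the arm can. A call with a number of a shift or a turn outside -1 to 1 is refused whole. A call with a gripper value outside its range is refused whole. The fingers move at their own pace and stop on an object; "newtons" is the grip in N (left out, the last holds). Time passes only in rows, so rows that repeat a pose let the fingers close. It gives the time, the measured TCP pose, the force, the opening and the grip force at its end, in the units of the state.
- manip.get_obs(): the state, without advancing time (a new reading comes with each control period).
- optics.get_image(name): name is "scene" or "top" or "wrist"; returns a dict with "img" (420x560x3 uint8, red, green, blue), "range_z" (420x560 float32, m along the optical axis (not along the pixel's ray), 0 where there is no reading), "fov_y" (degrees; the focal length in pixels is half the picture's height over the tangent of half this angle, whatever the lens; pixels are square), "cx", "cy" (the principal point, pixels), "pose" (4x4, takes a point from camera to world coordinates). Camera axes: x right, y down, z forward; pixel columns grow to the right and rows downward; lengths in m; the calibration is good to about 2 mm. A picture is of the moment at which its call begins.
- manip.finish_job(): hands the job in; it is judged then, once.
The state is a dict: "time_s": time; "qpos": joint angles; "qvel": joint speeds; "effort": joint torques, N m; "position": TCP position; "tool_rot": TCP orientation; "wrist_force": force on the tool from outside, world axes, zero at the start; "torque": the same for the moment, N m; "gripper_width": opening from 0.0 (shut) to 1.0 (fully open); "grip_force": force on a finger pad.
Only numpy, scipy, OpenCV 4.12 (cv2) and the standard library are available. Lean on these libraries where they do the work, as an engineer would, in place of code of your own. Each camera call takes 0.05 s, during which the arm holds its last target. There are 200 camera calls.

## Working session

There is one attempt and no reset: what is moved stays moved. The work goes in short steps, Python scripts to look and compute and a tool call to move; the robot and the scene stay as the last step left them, time stands still between calls to the robot, and variables do not carry over. Pictures are saved under pics/ and viewed, at most 14 in all, crops included, and the job is handed in when it is done.

Besides the shell and the picture viewer there is one more tool, called as name(argument=value, ...) on one line, values as JSON. send_rows: Moves the arm, as the interface text tells. Its arguments: {"type":"object","properties":{"commands":{"type":"array","items":{"type":"array"}},"newtons":{"type":"number"}},"required":["commands"]}

```bash
mkdir -p pics; ls; python3 - <<'E'
from station import manip, optics
import cv2, numpy as np
print(manip.get_obs(), manip.hold_point_z)
for n in ["top","scene"]:
    d=optics.get_image(n); cv2.imwrite(f"pics/{n}0.png",d["img"][:,:,::-1]); np.savez(f"{n}0.npz",**d)
    print(n,d["fov_y"],d["cx"],d["cy"],d["pose"])
E
```

```text
pics
{'time_s': 0.0, 'qpos': array([ 1.30047399,  0.41795798, -0.01030035,  1.61416412,  0.00467804,
        1.11073573, -0.05303144]), 'qvel': array([-0.00033163,  0.00044508,  0.00075205,  0.00029074,  0.00025912,
       -0.00143581,  0.00040681]), 'effort': array([ 1.11625013e-03, -8.51243377e+01,  6.39098827e-01, -4.26004100e+01,
       -4.88529587e-02,  1.84887566e-02,  9.42081647e-05]), 'position': array([ 0.14167341, -0.608335  ,  0.20483952]), 'tool_rot': array([-6.11210492e-04,  9.93464009e-01,  1.14144111e-01, -1.07485809e-04]), 'wrist_force': array([-0.53729406,  0.3603009 ,  0.76386227]), 'torque': array([0.01986119, 0.02270726, 0.00671982]), 'grip_force': 0.0, 'gripper_width': 0.9970266581048827} 0.0188
top 46.90003687361313 275.44222085192825 207.73725418022926 [[-0.01151477 -0.99243004  0.12227026  0.47126653]
 [-0.99986498  0.00999399 -0.01304384  0.00837312]
 [ 0.01172313 -0.12240395 -0.99241112  1.31176429]
 [ 0.          0.          0.          1.        ]]
scene 52.2863181062247 281.0774698044076 213.16933775187042 [[ 0.72989923  0.49279319 -0.47371087  1.04580071]
 [ 0.68349412 -0.5353883   0.49618057 -0.42424352]
 [-0.00910485 -0.68594041 -0.72760075  0.66892858]
 [ 0.          0.          0.          1.        ]]
```

View pics/top0.png

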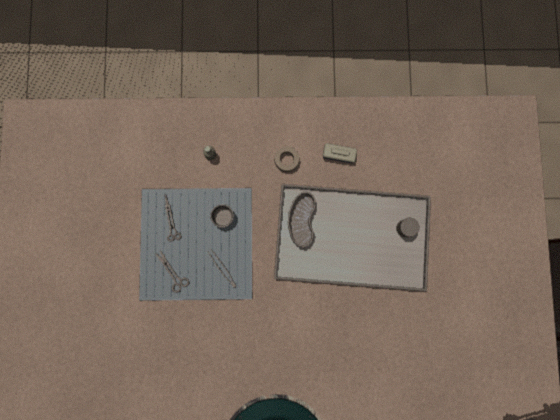

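View pics/scene0.png

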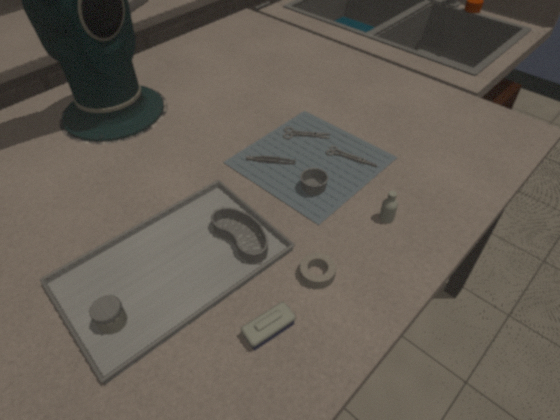

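The top view shows the mat on the left with the scissors (172,272), the clamp (170,217), the bowl (223,216) and the tweezers (222,268). The tray is on the right, with the dish at (302,221) and the jar at (409,228). The scene view agrees. Next I measure from the top view.

```bash
cat > h.py <<'E'
import numpy as np, cv2
def px2w(d,uv,z):
    uv=np.atleast_2d(np.asarray(uv,float)); f=d["img"].shape[0]/2/np.tan(np.radians(float(d["fov_y"]))/2)
    r=np.c_[(uv[:,0]-d["cx"])/f,(uv[:,1]-d["cy"])/f,np.ones(len(uv))]@d["pose"][:3,:3].T
    o=d["pose"][:3,3]; return o+r*((z-o[2])/r[:,2])[:,None]
def cloud(d):
    h,w=d["range_z"].shape; f=h/2/np.tan(np.radians(float(d["fov_y"]))/2)
    v,u=np.mgrid[:h,:w]; z=d["range_z"]
    p=np.stack([(u-d["cx"])/f*z,(v-d["cy"])/f*z,z],-1)@d["pose"][:3,:3].T+d["pose"][:3,3]
    p[z<=0]=np.nan; return p
E
python3 - <<'E'
from h import *
d=dict(np.load("top0.npz")); P=cloud(d); Z=P[...,2]
print("counter/mat/tray z",np.nanmedian(Z[320:360,300:450]),np.nanmedian(Z[190:297,145:250]),np.nanmedian(Z[230:275,330:390]))
img=d["img"][:,:,::-1]
cv2.imwrite("pics/mat.png",np.clip(cv2.resize(img[180:305,135:258],None,fx=5,fy=4.8,interpolation=cv2.INTER_CUBIC)*1.6,0,255))
# tray outline
m=np.zeros(Z.shape,np.uint8); sub=Z[175:300,262:440]; m[175:300,262:440]=(sub>0.010)&(sub<0.03)
for lo,hi,nm in [(0.010,0.022,'rim'),(0.024,0.06,'tall')]:
    mm=((Z>lo)&(Z<hi)).astype(np.uint8); mm[:120]=0; mm[310:]=0
    n,l,s,c=cv2.connectedComponentsWithStats(mm)
    for i in range(1,n):
        if s[i,4]>25:
            q=P[l==i]; hull=cv2.minAreaRect(np.float32(q[:,:2]*1000)); print(nm,s[i],np.round(hull[0]),np.round(hull[1]),round(hull[2],1),"zmax",np.round(q[:,2].max(),3))
E
```

```text
counter/mat/tray z 9.955012437445898e-05 0.0030843006032513776 0.003987162826931012
rim [ 274  184  157  107 1333] [ 552. -216.] [407. 258.] 84.7 zmax 0.022
rim [160 258  10  10  28] [487. 288.] [31. 12.] 58.4 zmax 0.015
rim [219 268  17  19  29] [447. 124.] [62.  7.] 43.9 zmax 0.02
tall [323 143  34  20 467] [ 780. -184.] [90. 40.] 78.5 zmax 0.045
tall [203 146  13  13  88] [778. 167.] [24. 31.] 33.0 zmax 0.058
tall [275 146  24  25 200] [766. -40.] [62. 66.] 89.2 zmax 0.033
tall [288 191  28  56 229] [600. -76.] [ 70. 148.] 84.5 zmax 0.045
tall [210 204  24  23 121] [610. 135.] [61. 59.] 89.2 zmax 0.044
tall [398 218  21  19 326] [ 573. -357.] [48. 48.] 88.1 zmax 0.06[ WARN:0@0.061] global loadsave.cpp:1063 imwrite_ Unsupported depth image for selected encoder is fallbacked to CV_8U.
```

View pics/mat.png

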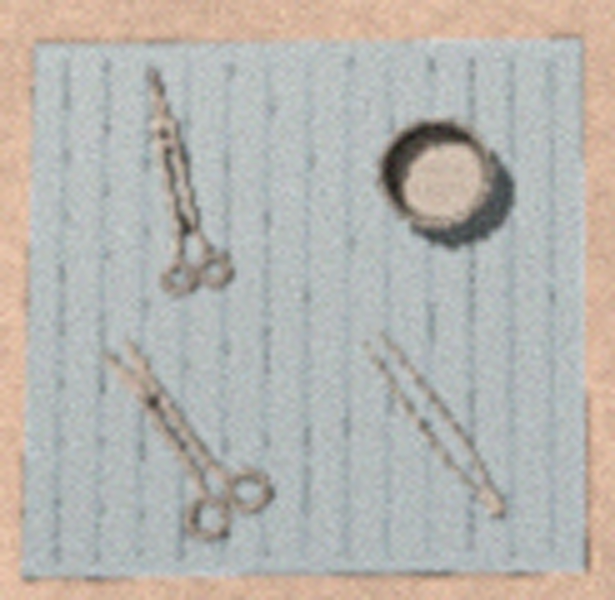

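The crop shows the clamp (upper left: tip (154,70), ring ends about (198,292)) and the scissors (lower left: tips (119,347), ring ends about (242,521)). It also shows the tweezers (tips (377,338), butt (500,515)) and the bowl. The tray is centred at (0.552,-0.216) with yaw about -5.3°.

```bash
cat >> h.py <<'E'
def yaw(q):
    return np.degrees(2*np.arctan2(q[2],q[1]))
def go(x,y,z,psi):
    from station import manip
    o=manip.get_obs(); from scipy.spatial.transform import Rotation as R
    q=o["tool_rot"]; r=R.from_quat([q[1],q[2],q[3],q[0]])
    t=R.from_euler('z',psi,degrees=True)*R.from_quat([1,0,0,0])
    best=(r.inv()*t).as_rotvec()/np.pi
    s=r.inv().apply(np.array([x,y,z])-o["position"])/.5
    print("t",round(o["time_s"],2),"pos",np.round(o["position"],4),"yaw",round(yaw(q),2),"w",round(o["gripper_width"],3),"g",round(o["grip_force"],1),"| shift",np.round(s,4),"turn",np.round(best,4))
TR=np.array([.552,-.216]); TY=-5.3
def tray(xl,yl):
    a=np.radians(TY); return TR+np.array([[np.cos(a),-np.sin(a)],[np.sin(a),np.cos(a)]])@[xl,yl]
E
python3 - <<'E'
from h import *
d=dict(np.load("top0.npz"))
for n,t,b in [("clamp",(154,70),(198,292)),("sc",(119,347),(242,521)),("tw",(377,338),(500,515))]:
    a=px2w(d,np.array([t,b])/[5,4.8]+[135,180],.0065)[:,:2]; v=a[0]-a[1]
    print(n,a.mean(0).round(4),"len",np.linalg.norm(v).round(4),"th",np.degrees(np.arctan2(v[1],v[0])).round(1))
    if n=="clamp": c=a.mean(0); th=np.degrees(np.arctan2(v[1],v[0]))
go(c[0]-.06,c[1],.25,th)
from station import optics
w=optics.get_image("wrist"); print(w["pose"].round(3),w["fov_y"])
E
```

```text
clamp [0.6082 0.2761] len 0.1285 th 11.5
sc [0.4666 0.2716] len 0.1176 th 34.7
tw [0.4692 0.1342] len 0.1185 th 33.7
t 0.1 pos [ 0.1417 -0.6084  0.2049] yaw 13.11 w 1.005 g 0.0 | shift [ 1.193  -1.5385 -0.0886] turn [-0.0004  0.      0.009 ]
[[ 0.227 -0.937 -0.266  0.219]
 [-0.974 -0.219 -0.061 -0.591]
 [-0.002  0.273 -0.962  0.384]
 [ 0.     0.     0.     1.   ]] 69.90099126315475
```

send_rows(commands=[[[0.82, -0.343, 0], [0, 0, 0], 1], [[0.82, -0.343, 0], [0, 0, 0], 1], [[0.82, -0.343, 0], [0, 0, 0], 1], [[0.82, -0.343, 0], [0, 0, 0], 1], [[0.82, -0.343, 0], [0, 0, 0], 1], [[0.82, -0.343, 0], [0, 0, 0], 1], [[0.82, -0.343, 0], [0, 0, 0], 0], [[0.82, -0.343, 0], [0, 0, 0], 0]])

```text
time_s: 0.95
position: [0.4675, -0.3732, 0.2054]
tool_rot: [-0.0, 0.993, 0.114, -0.0]
wrist_force: [1.1, -0.7, 0.9]
gripper_width: 0.867
grip_force: 0.0
```

```bash
python3 -c "
from h import *
go(.608,.276,.2,11.5)"
```

```text
t 0.95 pos [ 0.4675 -0.3732  0.2054] yaw 13.1 w 0.867 g 0.0 | shift [ 0.568  -1.2009  0.0109] turn [-0.      0.      0.0089]
```

send_rows(commands=[[[0.4, -0.84, 0], [0, 0, 0], -0.2], [[0.4, -0.84, 0], [0, 0, 0], -0.2], [[0.4, -0.84, 0], [0, 0, 0], -0.2], [[0.4, -0.84, 0], [0, 0, 0], -0.2], [[0.4, -0.84, 0], [0, 0, 0], -0.2], [[0.4, -0.84, 0], [0, 0, 0], -0.2], [[0.4, -0.84, 0], [0, 0, 0], -0.2], [[0.4, -0.84, 0], [0, 0, 0], -0.2]])

```text
time_s: 1.75
position: [0.5517, 0.018, 0.2055]
tool_rot: [0.0, 0.993, 0.114, 0.0]
wrist_force: [0.3, -0.0, 1.3]
gripper_width: 0.399
grip_force: 0.0
```

```bash
python3 -c "
from h import *
go(.608,.276,.2,11.5)"
```

```text
t 1.75 pos [0.5517 0.018  0.2055] yaw 13.1 w 0.399 g 0.0 | shift [ 0.2266 -0.4771  0.011 ] turn [ 0.     -0.      0.0089]
```

send_rows(commands=[[[0.227, -0.477, 0.01], [0, 0, 0.009], -0.2], [[0.227, -0.477, 0.01], [0, 0, 0.009], -0.2], [[0.227, -0.477, 0.01], [0, 0, 0.009], -0.2], [[0.227, -0.477, 0.01], [0, 0, 0.009], -0.2], [[0.227, -0.477, 0.01], [0, 0, 0.009], -0.2], [[0.227, -0.477, 0.01], [0, 0, 0.009], -0.2], [[0.227, -0.477, 0.01], [0, 0, 0.009], -0.2]])

```text
time_s: 2.45
position: [0.6074, 0.2768, 0.1996]
tool_rot: [-0.0, 0.995, 0.102, -0.001]
wrist_force: [-0.7, -0.9, -1.4]
gripper_width: 0.4
grip_force: 0.0
```

```bash
python3 -c "
from h import *
from station import optics
go(.608,.276,.01,11.5)
w=optics.get_image('wrist'); np.savez('w1.npz',**w); cv2.imwrite('pics/w1.png',w['img'][:,:,::-1])"
```

```text
t 2.45 pos [0.6074 0.2768 0.1996] yaw 11.69 w 0.4 g 0.0 | shift [0.0013 0.0023 0.3792] turn [-0.0003  0.0004  0.0011]
```

View pics/w1.png

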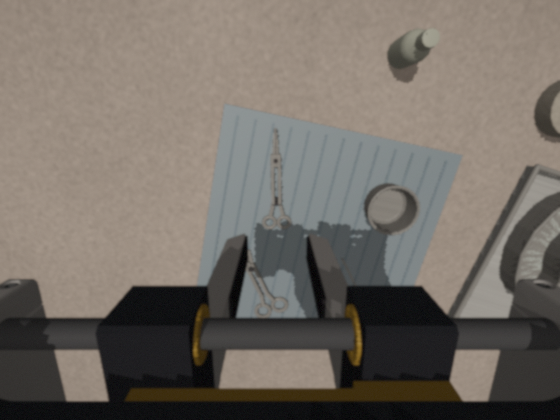

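The clamp is in the wrist view, tip at (276,128) and ring ends near (277,226), between the fingers. I fit its midline with a mask.

```bash
cat >> h.py <<'E'
def item(d,box,z=.0065,thr=14):
    """non-blue blob on the mat in box (x0,y0,x1,y1): returns axis ends/mid/heading"""
    x0,y0,x1,y1=box; im=cv2.GaussianBlur(d["img"],(3,3),0).astype(int)[y0:y1,x0:x1]
    db=im[...,2]-im[...,0]; m=(db<np.median(db)-thr).astype(np.uint8)
    m=cv2.morphologyEx(m,cv2.MORPH_CLOSE,np.ones((7,7)))
    n,l,s,c=cv2.connectedComponentsWithStats(m); k=1+s[1:,4].argmax()
    v,u=np.nonzero(l==k); p=px2w(d,np.c_[u+x0,v+y0],z)[:,:2]
    (cx,cy),(w,h),a=cv2.minAreaRect(np.float32(p*1000))
    ang=a if w>h else a+90
    ang=(ang+90)%180-90
    e=np.array([np.cos(np.radians(ang)),np.sin(np.radians(ang))]); q=p@e; nrm=np.array([-e[1],e[0]])
    prof=[ (np.round((p[np.abs(q-t)<.003]@nrm).mean()*1000,1), np.round(np.ptp(p[np.abs(q-t)<.003]@nrm)*1000,1)) for t in np.linspace(q.min()+.004,q.max()-.004,9)]
    print("ctr",round(cx,1),round(cy,1),"LxW",round(max(w,h),1),round(min(w,h),1),"ang",round(ang,1),"px",s[k]); print(*prof)
    return p
E
python3 - <<'E'
from h import *
d=dict(np.load("w1.npz")); item(d,(250,118,305,234))
d=dict(np.load("top0.npz")); item(d,(155,190,190,247)); item(d,(150,250,195,296)); item(d,(205,243,242,292))
E
```

```text
ctr 608.9 271.5 LxW 123.2 33.7 ang 4.0 px [ 13  14  27  97 779]
(np.float64(234.1), np.float64(22.7)) (np.float64(224.8), np.float64(27.7)) (np.float64(230.6), np.float64(12.2)) (np.float64(232.7), np.float64(10.8)) (np.float64(235.0), np.float64(10.9)) (np.float64(237.4), np.float64(9.5)) (np.float64(239.6), np.float64(10.3)) (np.float64(241.1), np.float64(4.4)) (np.float64(243.2), np.float64(2.6))
ctr 628.2 282.1 LxW 67.8 10.4 ang 14.7 px [11  8  7 25 76]
(np.float64(113.5), np.float64(8.4)) (np.float64(113.5), np.float64(6.5)) (np.float64(113.3), np.float64(9.8)) (np.float64(113.2), np.float64(6.5)) (np.float64(114.2), np.float64(8.5)) (np.float64(113.9), np.float64(9.1)) (np.float64(113.2), np.float64(6.5)) (np.float64(112.2), np.float64(3.9)) (np.float64(112.0), np.float64(0.7))
ctr 467.5 274.5 LxW 115.1 26.5 ang 37.8 px [  7   0  31  36 187]
(np.float64(-75.8), np.float64(9.9)) (np.float64(-66.1), np.float64(20.4)) (np.float64(-67.7), np.float64(11.0)) (np.float64(-67.2), np.float64(7.3)) (np.float64(-69.0), np.float64(9.4)) (np.float64(-70.4), np.float64(11.0)) (np.float64(-70.6), np.float64(9.0)) (np.float64(-71.8), np.float64(15.2)) (np.float64(-74.8), np.float64(14.8))
ctr 428.7 107.9 LxW 13.2 5.6 ang 44.9 px [26 39  5  5 14]
(np.float64(-226.1), np.float64(5.6)) (np.float64(-226.4), np.float64(5.6)) (np.float64(-226.7), np.float64(5.6)) (np.float64(-226.7), np.float64(5.6)) (np.float64(-226.8), np.float64(5.6)) (np.float64(-226.6), np.float64(5.6)) (np.float64(-226.6), np.float64(5.6)) (np.float64(-226.8), np.float64(5.6)) (np.float64(-227.3), np.float64(3.7))
```

Both views agree: the clamp is at about (0.6085,0.2775) with heading 12°. Descend and grip.

send_rows(commands=[[[0.004, 0.0, 0.36], [0, 0, -0.002], -0.2], [[0.004, 0.0, 0.36], [0, 0, -0.002], -0.2], [[0.004, 0.0, 0.36], [0, 0, -0.002], -0.2], [[0.004, 0.0, 0.36], [0, 0, -0.002], -0.2], [[0.004, 0.0, 0.389], [0, 0, -0.002], -0.2], [[0.004, 0.0, 0.389], [0, 0, -0.002], -0.2], [[0.004, 0.0, 0.389], [0, 0, -0.002], -0.2], [[0.004, 0.0, 0.389], [0, 0, -0.002], -0.9]], newtons=20)

```text
time_s: 3.3
position: [0.611, 0.2741, 0.0072]
tool_rot: [-0.0, 0.995, 0.103, 0.001]
wrist_force: [-0.8, 0.6, 1.0]
gripper_width: 0.348
grip_force: 0.0
```

send_rows(commands=[[[0, 0, 0], [0, 0, 0], -1], [[0, 0, 0], [0, 0, 0], -1], [[0, 0, 0], [0, 0, 0], -1], [[0, 0, 0], [0, 0, 0], -1]])

```text
time_s: 3.7
position: [0.6103, 0.2746, 0.0064]
tool_rot: [-0.0, 0.995, 0.103, 0.0]
wrist_force: [-0.9, -1.2, 6.3]
gripper_width: 0.134
grip_force: 20.0
```

```bash
python3 -c "
from h import *
print(tray(0,0));go(.552,-.216,.10,TY)"
```

```text
[ 0.552 -0.216]
t 3.7 pos [0.6103 0.2746 0.0064] yaw 11.85 w 0.134 g 20.0 | shift [-0.3155  0.9363 -0.1875] turn [-0.0001 -0.0001  0.0953]
```

send_rows(commands=[[[0, 0, -0.1], [0, 0, 0], -1], [[0, 0, -0.2], [0, 0, 0], -1], [[-0.313, 0.937, -0.387], [0, 0, 0.0953], -1], [[-0.313, 0.937, -0.387], [0, 0, 0.0953], -1], [[-0.313, 0.937, -0.387], [0, 0, 0.0953], -1], [[-0.313, 0.937, -0.387], [0, 0, 0.0953], -1], [[-0.313, 0.937, -0.387], [0, 0, 0.0953], -1], [[-0.313, 0.937, -0.387], [0, 0, 0.0953], -1]])

```text
time_s: 4.5
position: [0.5755, -0.0202, 0.1622]
tool_rot: [0.0, 0.999, -0.046, -0.0]
wrist_force: [1.9, -0.4, -0.3]
gripper_width: 0.134
grip_force: 20.0
```

```bash
python3 -c "
from h import *
go(.552,-.216,.25,TY)"
```

```text
t 4.5 pos [ 0.5755 -0.0202  0.1622] yaw -5.3 w 0.134 g 20.0 | shift [-0.0106  0.3942 -0.1757] turn [0. 0. 0.]
```

send_rows(commands=[[[-0.01, 0.394, -0.176], [0, 0, 0], -1], [[-0.01, 0.394, -0.176], [0, 0, 0], -1], [[-0.01, 0.394, -0.176], [0, 0, 0], -1], [[-0.01, 0.394, -0.176], [0, 0, 0], -1], [[-0.01, 0.394, -0.176], [0, 0, 0], -1], [[-0.01, 0.394, -0.176], [0, 0, 0], -1], [[-0.01, 0.394, -0.176], [0, 0, 0], -1]])

```text
time_s: 5.2
position: [0.553, -0.2129, 0.2492]
tool_rot: [-0.0, 0.999, -0.046, -0.0]
wrist_force: [-1.1, 0.4, -0.7]
gripper_width: 0.136
grip_force: 20.0
```

```bash
python3 - <<'E'
from h import *
from station import optics
go(.552,-.216,.0075,TY)
w=optics.get_image('wrist'); np.savez('w2.npz',**w); cv2.imwrite('pics/w2.png',w['img'][:,:,::-1])
P=cloud(w); Z=P[...,2]
for lo,hi,nm in [(0.010,0.022,'rim'),(0.024,0.07,'tall')]:
    mm=((Z>lo)&(Z<hi)).astype(np.uint8)
    n,l,s,c=cv2.connectedComponentsWithStats(mm)
    for i in range(1,n):
        if s[i,4]>200:
            q=P[l==i]; hull=cv2.minAreaRect(np.float32(q[:,:2]*1000)); print(nm,s[i],np.round(hull[0],1),np.round(hull[1],1),round(hull[2],1),np.round(q[:,2].max(),3))
E
```

```text
t 5.2 pos [ 0.553  -0.2129  0.2492] yaw -5.27 w 0.136 g 20.0 | shift [-0.0011  0.0066  0.4835] turn [-0.0002  0.0002  0.0002]
rim [ 99   0  26  34 210] [771.8 -30. ] [19.7 37.7] 57.1 0.022
rim [114   0  34  51 247] [751.2 -55.7] [22.9 63.5] 49.0 0.022
rim [ 119   81  318  183 6041] [ 550.8 -213.6] [407.2 255.3] 84.8 0.022
rim [146  99  44 107 443] [598.  -63.3] [ 45.7 142.3] 88.9 0.022
rim [179  98  22 104 239] [ 600.1 -103.3] [ 16.7 138.4] 88.8 0.022
rim [ 11 139  33  42 256] [610.8 119.1] [57.  25.8] 3.8 0.022
rim [  0 142  24  39 275] [608.2 151.9] [52.3 22.9] 5.5 0.022
rim [ 34 234  49  46 294] [459.6 129.9] [88.  19.4] 34.2 0.015
tall [  86    0   58   48 1119] [757.8 -38.4] [67.2 50.1] 84.5 0.028
tall [195   0  77  14 734] [ 762.5 -181.1] [88.5 13.1] 84.9 0.033
tall [ 139   95   60  116 1362] [599.1 -74. ] [ 70.9 148.6] 84.3 0.038
tall [ 365  137   46   41 1465] [ 573.1 -356.4] [50.1 50.1] 16.7 0.054
tall [  0 139  38  47 572] [607.6 130.3] [49.1 61.5] 70.4 0.04
```

View pics/w2.png

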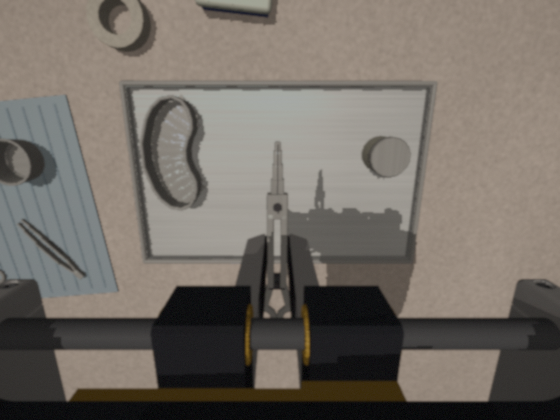

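The held clamp is straight, with its tip at (277,143). The tray centre comes out at (0.551,-0.2145) with yaw -5.3°. Lower the clamp.

send_rows(commands=[[[-0.001, 0.004, 0.4], [0, 0, 0], -1], [[-0.001, 0.004, 0.4], [0, 0, 0], -1], [[-0.001, 0.004, 0.4], [0, 0, 0], -1], [[-0.001, 0.004, 0.4], [0, 0, 0], -1], [[-0.001, 0.004, 0.45], [0, 0, 0], -1], [[-0.001, 0.004, 0.47], [0, 0, 0], -1], [[-0.001, 0.004, 0.478], [0, 0, 0], -1], [[-0.001, 0.004, 0.48], [0, 0, 0], -1]])

```text
time_s: 6.05
position: [0.553, -0.2154, 0.0105]
tool_rot: [0.0, 0.999, -0.046, 0.001]
wrist_force: [0.2, 0.7, -0.5]
gripper_width: 0.132
grip_force: 20.0
```

```bash
sed -i 's/^TR=.*/TR=np.array([.5512,-.2146]); TY=-5.3/' h.py; python3 -c "
from h import *
from station import manip
p=TR+.0012*np.array([.9957,-.092]); go(p[0],p[1],.0076,TY); print(manip.get_obs()['wrist_force'])"
```

```text
t 6.05 pos [ 0.553  -0.2154  0.0105] yaw -5.26 w 0.132 g 20.0 | shift [-0.0014 -0.0013  0.0059] turn [-0.     -0.0003  0.0002]
[ 0.17346982  0.68860789 -0.53177613]
```

send_rows(commands=[[[-0.001, -0.001, 0.003], [0, 0, 0], -1], [[-0.001, -0.001, 0.006], [0, 0, 0], -1], [[-0.001, -0.001, 0.006], [0, 0, 0], -1], [[-0.001, -0.001, 0.006], [0, 0, 0], -1]])

```text
time_s: 6.45
position: [0.5522, -0.2155, 0.0074]
tool_rot: [0.0, 0.999, -0.046, 0.0]
wrist_force: [-0.5, 0.9, 4.8]
gripper_width: 0.133
grip_force: 20.0
```

send_rows(commands=[[[0, 0, 0], [0, 0, 0], -0.6], [[0, 0, 0], [0, 0, 0], -0.4], [[0, 0, 0], [0, 0, 0], -0.4], [[0, 0, -0.05], [0, 0, 0], -0.4], [[0, 0, -0.2], [0, 0, 0], -0.4], [[0, 0, -0.3], [0, 0, 0], -0.4], [[0, 0, -0.4], [0, 0, 0], -0.4], [[0, 0, -0.4], [0, 0, 0], -0.4]])

```text
time_s: 7.25
position: [0.5529, -0.2157, 0.2112]
tool_rot: [0.001, 0.999, -0.046, 0.002]
wrist_force: [0.7, 0.9, -0.1]
gripper_width: 0.301
grip_force: 0.0
```

```bash
python3 -c "
from h import *
from station import optics
go(.467,.272,.2,35)
w=optics.get_image('wrist'); np.savez('w3.npz',**w); cv2.imwrite('pics/w3.png',w['img'][:,:,::-1])
"
```

```text
t 7.25 pos [ 0.5529 -0.2157  0.2112] yaw -5.3 w 0.301 g 0.0 | shift [-0.2613 -0.9554  0.0201] turn [ 0.0009 -0.0012 -0.2239]
```

View pics/w3.png

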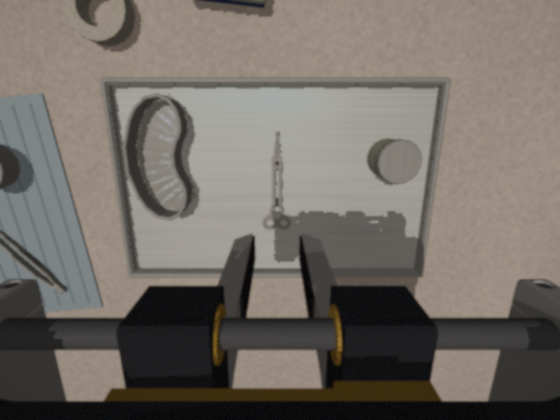

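The clamp lies straight in the tray: tip (278,132), ring end (277,229). On to the scissors.

send_rows(commands=[[[-0.261, -0.955, 0.02], [0, 0, -0.224], -0.2], [[-0.261, -0.955, 0.02], [0, 0, -0.224], -0.2], [[-0.261, -0.955, 0.02], [0, 0, -0.224], -0.2], [[-0.261, -0.955, 0.02], [0, 0, -0.224], -0.2], [[-0.261, -0.955, 0.02], [0, 0, -0.224], -0.2], [[-0.261, -0.955, 0.02], [0, 0, -0.224], -0.2], [[-0.261, -0.955, 0.02], [0, 0, -0.224], -0.2], [[-0.261, -0.955, 0.02], [0, 0, -0.224], -0.2]])

```text
time_s: 8.1
position: [0.4817, 0.1802, 0.1986]
tool_rot: [0.0, 0.954, 0.301, 0.0]
wrist_force: [1.1, 0.8, -0.7]
gripper_width: 0.402
grip_force: 0.0
```

```bash
python3 -c "
from h import *
go(.467,.272,.2,35)
d=dict(np.load('w3.npz'));a=px2w(d,[(278,131),(277,229.5)],.0075)[:,:2];print(a,a.mean(0),np.diff(a,axis=0), tray(0,0))"
```

```text
t 8.1 pos [0.4817 0.1802 0.1986] yaw 34.99 w 0.402 g 0.0 | shift [ 0.0812 -0.1673 -0.0029] turn [ 0. -0. -0.]
[[ 0.61802068 -0.22376383]
 [ 0.48888879 -0.21059684]] [ 0.55345473 -0.21718034] [[-0.12913189  0.01316699]] [ 0.5512 -0.2146]
```

send_rows(commands=[[[0.081, -0.167, 0], [0, 0, 0], -0.2], [[0.081, -0.167, 0], [0, 0, 0], -0.2], [[0.081, -0.167, 0], [0, 0, 0], -0.2], [[0.081, -0.167, 0], [0, 0, 0], -0.2]])

```text
time_s: 8.5
position: [0.4672, 0.2708, 0.1982]
tool_rot: [-0.0, 0.953, 0.302, -0.0]
wrist_force: [-0.4, -1.1, -0.0]
gripper_width: 0.402
grip_force: 0.0
```

```bash
python3 - <<'E'
from h import *
from station import optics
w=optics.get_image('wrist'); np.savez('w4.npz',**w); cv2.imwrite('pics/w4.png',w['img'][60:260,180:380,::-1].repeat(3,0).repeat(3,1))
go(.467,.272,.006,35)
w=dict(np.load('w3.npz'));P=cloud(w); Z=P[...,2]
mm=((Z>.01)&(Z<.022)).astype(np.uint8); n,l,s,c=cv2.connectedComponentsWithStats(mm); k=1+s[1:,4].argmax(); print(cv2.minAreaRect(np.float32(P[l==k][:,:2]*1000)))
E
```

```text
t 8.55 pos [0.4677 0.2696 0.1982] yaw 35.01 w 0.401 g 0.0 | shift [ 0.0019 -0.0048  0.3845] turn [-0.      0.0002  0.0001]
((550.6993408203125, -213.48428344726562), (407.2391357421875, 257.0001525878906), 84.54620361328125)
```

View pics/w4.png

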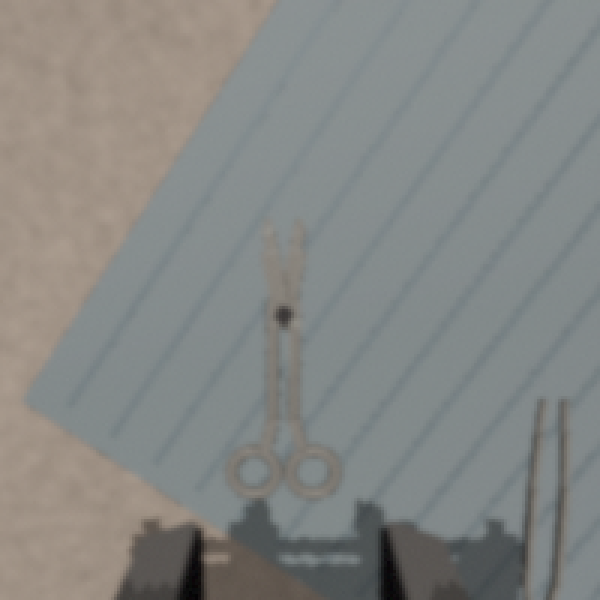

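The scissors are visible: tips about (274.7,133.7), ring ends about (274.7,226.3) in full-image pixels, straight along the tool's x.

```bash
python3 - <<'E'
from h import *
w=dict(np.load('w4.npz'));a=px2w(w,[(274.5,133.4),(274.5,226.2)],.0075)[:,:2];v=a[0]-a[1]; m=a.mean(0)
print(m,np.linalg.norm(v),np.degrees(np.arctan2(v[1],v[0])))
go(m[0],m[1],.0055,35)
E
```

```text
[0.468003   0.27526166] 0.11810813322356899 35.024771343850254
t 8.55 pos [0.4677 0.2696 0.1982] yaw 35.01 w 0.401 g 0.0 | shift [ 0.0073 -0.0089  0.3855] turn [-0.      0.0002  0.0001]
```

send_rows(commands=[[[0.005, -0.006, 0.36], [0, 0, 0], -0.2], [[0.005, -0.006, 0.36], [0, 0, 0], -0.2], [[0.005, -0.006, 0.36], [0, 0, 0], -0.2], [[0.005, -0.006, 0.36], [0, 0, 0], -0.2], [[0.005, -0.006, 0.385], [0, 0, 0], -0.2], [[0.005, -0.006, 0.386], [0, 0, 0], -0.2], [[0.005, -0.006, 0.386], [0, 0, 0], -0.2], [[0.005, -0.006, 0.386], [0, 0, 0], -0.9]])

```text
time_s: 9.35
position: [0.469, 0.2738, 0.0068]
tool_rot: [-0.0, 0.954, 0.3, 0.001]
wrist_force: [-0.3, 1.0, -1.0]
gripper_width: 0.352
grip_force: 0.0
```

send_rows(commands=[[[0, 0, 0], [0, 0, 0], -1], [[0, 0, 0], [0, 0, 0], -1], [[0, 0, 0], [0, 0, 0], -1], [[0, 0, 0], [0, 0, 0], -1]])

```text
time_s: 9.75
position: [0.4683, 0.274, 0.0061]
tool_rot: [0.0, 0.954, 0.301, 0.0]
wrist_force: [-0.5, -0.8, 6.8]
gripper_width: 0.145
grip_force: 20.0
```

```bash
python3 - <<'E'
from h import *
p=np.array([.5524,-.2155])+.06*np.array([.0924,.9957]); print(p)
go(p[0],p[1],.16,TY)
E
```

```text
[ 0.557944 -0.155758]
t 9.75 pos [0.4683 0.274  0.0061] yaw 35.01 w 0.145 g 20.0 | shift [-0.3462  0.8069 -0.3078] turn [ 0.000e+00 -2.000e-04  2.239e-01]
```

send_rows(commands=[[[0, 0, -0.1], [0, 0, 0], -1], [[0, 0, -0.2], [0, 0, 0], -1], [[-0.3462, 0.807, -0.308], [0, 0, 0.2239], -1], [[-0.3462, 0.807, -0.308], [0, 0, 0.2239], -1], [[-0.3462, 0.807, -0.308], [0, 0, 0.2239], -1], [[-0.3462, 0.807, -0.308], [0, 0, 0.2239], -1], [[-0.3462, 0.807, -0.308], [0, 0, 0.2239], -1], [[-0.3462, 0.807, -0.308], [0, 0, 0.2239], -1]])

```text
time_s: 10.55
position: [0.529, -0.0194, 0.1429]
tool_rot: [0.0, 0.999, -0.048, 0.0]
wrist_force: [0.9, 1.0, 0.7]
gripper_width: 0.143
grip_force: 20.0
```

```bash
python3 - <<'E'
from h import *
go(.5585,-.1558,.1,TY)
E
```

```text
t 10.55 pos [ 0.529  -0.0194  0.1429] yaw -5.51 w 0.143 g 20.0 | shift [0.0849 0.2658 0.0858] turn [ 0.     -0.0001 -0.0012]
```

send_rows(commands=[[[0.085, 0.266, 0.05], [0, 0, -0.0012], -1], [[0.085, 0.266, 0.05], [0, 0, -0.0012], -1], [[0.085, 0.266, 0.05], [0, 0, -0.0012], -1], [[0.085, 0.266, 0.086], [0, 0, -0.0012], -1], [[0.085, 0.266, 0.086], [0, 0, -0.0012], -1], [[0.085, 0.266, 0.086], [0, 0, -0.0012], -1]])

```text
time_s: 11.15
position: [0.5589, -0.1528, 0.0995]
tool_rot: [-0.0, 0.999, -0.044, -0.0]
wrist_force: [0.9, 0.7, -0.5]
gripper_width: 0.143
grip_force: 20.0
```

```bash
python3 - <<'E'
from h import *
go(.5588,-.1558,.0071,TY)
E
```

```text
t 11.15 pos [ 0.5589 -0.1528  0.0995] yaw -5.01 w 0.143 g 20.0 | shift [0.0005 0.0061 0.1847] turn [-0.0002  0.0002  0.0016]
```

send_rows(commands=[[[0.0, 0.002, 0.08], [0, 0, 0.0005], -1], [[0.0, 0.002, 0.15], [0, 0, 0.0005], -1], [[0.0, 0.002, 0.17], [0, 0, 0.0005], -1], [[0.0, 0.002, 0.177], [0, 0, 0.0005], -1], [[0.0, 0.002, 0.177], [0, 0, 0.0005], -1], [[0.0, 0.002, 0.177], [0, 0, 0.0005], -1]])

```text
time_s: 11.75
position: [0.56, -0.1548, 0.0125]
tool_rot: [0.0, 0.999, -0.045, 0.001]
wrist_force: [-0.2, -0.6, -0.9]
gripper_width: 0.143
grip_force: 20.0
```

```bash
python3 - <<'E'
from h import *
go(.5588,-.1558,.0071,TY)
E
```

```text
t 11.75 pos [ 0.56   -0.1548  0.0125] yaw -5.14 w 0.143 g 20.0 | shift [-0.0022  0.0022  0.0108] turn [ 0.0001 -0.0007  0.0009]
```

send_rows(commands=[[[-0.001, 0.002, 0.005], [0, 0, 0.0008], -1], [[-0.001, 0.002, 0.01], [0, 0, 0.0008], -1], [[-0.001, 0.002, 0.011], [0, 0, 0.0008], -1], [[-0.001, 0.002, 0.011], [0, 0, 0.0008], -1], [[-0.001, 0.002, 0.011], [0, 0, 0.0008], -1]])

```text
time_s: 12.25
position: [0.559, -0.1562, 0.0065]
tool_rot: [0.0, 0.999, -0.046, 0.001]
wrist_force: [-3.9, 0.1, 18.2]
gripper_width: 0.142
grip_force: 20.0
```

send_rows(commands=[[[0, 0, 0], [0, 0, 0], -0.6], [[0, 0, 0], [0, 0, 0], -0.4], [[0, 0, 0], [0, 0, 0], -0.4], [[0, 0, -0.05], [0, 0, 0], -0.4], [[0, 0, -0.2], [0, 0, 0], -0.4], [[0, 0, -0.3], [0, 0, 0], -0.4], [[0, 0, -0.4], [0, 0, 0], -0.4], [[0, 0, -0.4], [0, 0, 0], -0.4]])

```text
time_s: 13.05
position: [0.5594, -0.1559, 0.2097]
tool_rot: [0.001, 0.999, -0.046, 0.002]
wrist_force: [0.1, -0.1, -0.5]
gripper_width: 0.303
grip_force: 0.0
```

```bash
python3 -c "
from h import *
from station import optics
go(.469,.134,.2,34)
w=optics.get_image('wrist'); np.savez('w5.npz',**w); cv2.imwrite('pics/w5.png',w['img'][60:260,180:380,::-1].repeat(3,0).repeat(3,1))
"
```

```text
t 13.05 pos [ 0.5594 -0.1559  0.2097] yaw -5.3 w 0.303 g 0.0 | shift [-0.2338 -0.5607  0.0178] turn [ 0.0007 -0.0013 -0.2183]
```

View pics/w5.png

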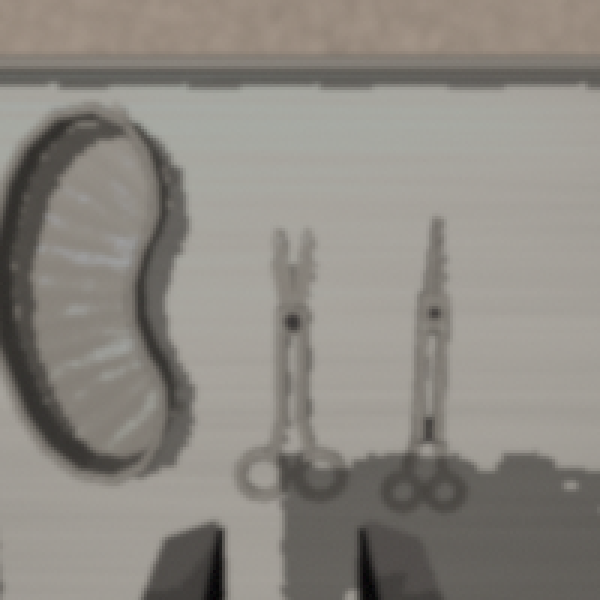

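```bash
python3 - <<'E'
from h import *
w=dict(np.load('w5.npz'));f=np.array
for n,t,b in [("sc",(294,229),(292,502)),("cl",(437,215),(424,512))]:
    a=px2w(w,f([t,b])/3+[180,60],.0075)[:,:2];v=a[0]-a[1]; m=a.mean(0)
    print(n,m,np.linalg.norm(v),np.degrees(np.arctan2(v[1],v[0])), (m-TR)@[.9957,-.0924],(m-TR)@[.0924,.9957])
E
```

```text
sc [ 0.55866405 -0.1574064 ] 0.11973360906681105 -5.649771447933136 0.002147264825477698 0.057637347583837636
cl [ 0.55363089 -0.21637519] 0.13015336837213598 -5.356351568457229 0.0025844642438984378 -0.001542946306448192
```

send_rows(commands=[[[-0.234, -0.56, 0.018], [0, 0, -0.218], -0.15], [[-0.234, -0.56, 0.018], [0, 0, -0.218], -0.15], [[-0.234, -0.56, 0.018], [0, 0, -0.218], -0.15], [[-0.234, -0.56, 0.018], [0, 0, -0.218], -0.15], [[-0.234, -0.56, 0.018], [0, 0, -0.218], -0.15], [[-0.234, -0.56, 0.018], [0, 0, -0.218], -0.15], [[-0.234, -0.56, 0.018], [0, 0, -0.218], -0.15], [[-0.234, -0.56, 0.018], [0, 0, -0.218], -0.15]])

```text
time_s: 13.9
position: [0.4672, 0.1348, 0.1961]
tool_rot: [-0.0, 0.956, 0.293, -0.0]
wrist_force: [0.4, 0.0, -0.2]
gripper_width: 0.425
grip_force: 0.0
```

```bash
python3 -c "
from h import *
from station import optics
go(.469,.134,.0065,34)
w=optics.get_image('wrist'); np.savez('w6.npz',**w); cv2.imwrite('pics/w6.png',w['img'][60:260,180:380,::-1].repeat(3,0).repeat(3,1))
"
```

```text
t 13.9 pos [0.4672 0.1348 0.1961] yaw 34.07 w 0.425 g 0.0 | shift [0.0021 0.0035 0.3791] turn [-0.0001  0.0001  0.0004]
```

View pics/w6.png

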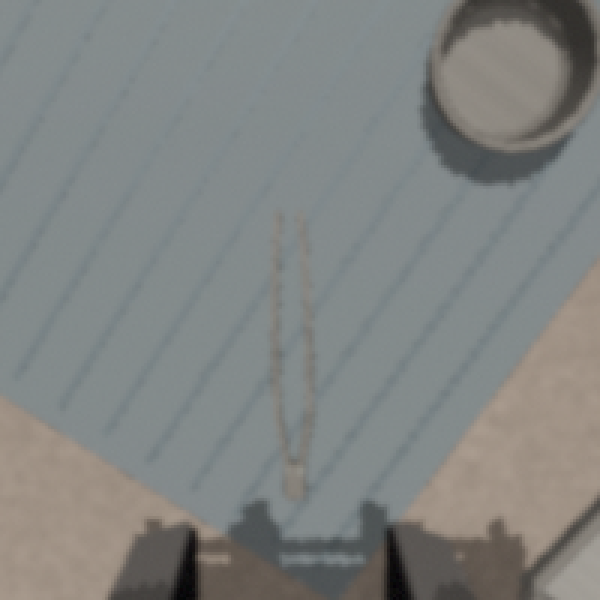

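Scissors and clamp are 59 mm apart, level and parallel. In this crop the tweezers' tips centre on (290,211) and the butt is at (296,500).

```bash
python3 - <<'E'
from h import *
w=dict(np.load('w6.npz'));f=np.array
a=px2w(w,f([(290,210),(296,500)])/3+[180,60],.0085)[:,:2];v=a[0]-a[1]; m=a.mean(0); th=np.degrees(np.arctan2(v[1],v[0]))
print(m,np.linalg.norm(v),th)
go(m[0],m[1],.0065,th)
E
```

```text
[0.47235647 0.13727125] 0.12169688452673193 35.30589863492544
t 13.95 pos [0.4677 0.1335 0.1961] yaw 33.95 w 0.425 g 0.0 | shift [ 0.012  -0.0011  0.3791] turn [-0.      0.0001 -0.0075]
```

send_rows(commands=[[[0.01, -0.001, 0.36], [0, 0, -0.005], -0.15], [[0.01, -0.001, 0.36], [0, 0, -0.005], -0.15], [[0.01, -0.001, 0.36], [0, 0, -0.005], -0.15], [[0.01, -0.001, 0.36], [0, 0, -0.005], -0.15], [[0.01, -0.001, 0.378], [0, 0, -0.005], -0.15], [[0.01, -0.001, 0.379], [0, 0, -0.005], -0.15], [[0.01, -0.001, 0.379], [0, 0, -0.005], -0.15], [[0.01, -0.001, 0.379], [0, 0, -0.005], -0.9]], newtons=15)

```text
time_s: 14.75
position: [0.4728, 0.1369, 0.0084]
tool_rot: [0.0, 0.954, 0.299, 0.001]
wrist_force: [0.4, -0.6, 0.6]
gripper_width: 0.369
grip_force: 0.0
```

send_rows(commands=[[[0, 0, 0], [0, 0, 0], -1], [[0, 0, 0], [0, 0, 0], -1], [[0, 0, 0], [0, 0, 0], -1], [[0, 0, 0], [0, 0, 0], -1]])

```text
time_s: 15.15
position: [0.472, 0.137, 0.0074]
tool_rot: [0.0, 0.954, 0.299, 0.0]
wrist_force: [-1.6, -0.7, 10.7]
gripper_width: 0.167
grip_force: 15.0
```

```bash
python3 - <<'E'
from h import *
p=np.array([.5524,-.2155])-.06*np.array([.0924,.9957]); print(p)
go(p[0],p[1],.15,TY)
E
```

```text
[ 0.546856 -0.275242]
t 15.15 pos [0.472  0.137  0.0074] yaw 34.84 w 0.167 g 15.0 | shift [-0.3479  0.7625 -0.2851] turn [ 1.00e-04 -3.00e-04  2.23e-01]
```

send_rows(commands=[[[0, 0, -0.1], [0, 0, 0], -1], [[0, 0, -0.2], [0, 0, 0], -1], [[-0.346, 0.763, -0.285], [0, 0, 0.223], -1], [[-0.346, 0.763, -0.285], [0, 0, 0.223], -1], [[-0.346, 0.763, -0.285], [0, 0, 0.223], -1], [[-0.346, 0.763, -0.285], [0, 0, 0.223], -1], [[-0.346, 0.763, -0.285], [0, 0, 0.223], -1], [[-0.346, 0.763, -0.285], [0, 0, 0.223], -1]])

```text
time_s: 15.95
position: [0.5257, -0.1585, 0.1376]
tool_rot: [0.0, 0.999, -0.048, 0.0]
wrist_force: [1.4, -0.3, -1.0]
gripper_width: 0.168
grip_force: 15.0
```

```bash
python3 - <<'E'
from h import *
go(.5479,-.2753,.1,TY)
E
```

```text
t 15.95 pos [ 0.5257 -0.1585  0.1376] yaw -5.52 w 0.168 g 15.0 | shift [0.0667 0.2283 0.0753] turn [ 0.0001 -0.0001 -0.0012]
```

send_rows(commands=[[[0.067, 0.228, 0.05], [0, 0, -0.0006], -1], [[0.067, 0.228, 0.05], [0, 0, -0.0006], -1], [[0.067, 0.228, 0.05], [0, 0, -0.0006], -1], [[0.067, 0.228, 0.075], [0, 0, -0.0006], -1], [[0.067, 0.228, 0.16], [0, 0, -0.0006], -1], [[0.067, 0.228, 0.22], [0, 0, -0.0006], -1], [[0.067, 0.228, 0.235], [0, 0, -0.0006], -1], [[0.067, 0.228, 0.235], [0, 0, -0.0006], -1]])

```text
time_s: 16.75
position: [0.5483, -0.2717, 0.0191]
tool_rot: [-0.001, 0.999, -0.045, -0.001]
wrist_force: [-0.0, 0.4, 0.4]
gripper_width: 0.17
grip_force: 15.0
```

```bash
python3 - <<'E'
from h import *
go(.5479,-.2753,.0083,TY)
E
```

```text
t 16.75 pos [ 0.5483 -0.2717  0.0191] yaw -5.12 w 0.17 g 15.0 | shift [-0.0001  0.0072  0.0216] turn [-0.0004  0.0005  0.001 ]
```

send_rows(commands=[[[0, 0.004, 0.005], [0, 0, 0.0006], -1], [[0, 0.004, 0.01], [0, 0, 0.0006], -1], [[0, 0.004, 0.014], [0, 0, 0.0006], -1], [[0, 0.004, 0.016], [0, 0, 0.0006], -1], [[0, 0.004, 0.016], [0, 0, 0.0006], -1], [[0, 0.004, 0.016], [0, 0, 0.0006], -1]])

```text
time_s: 17.35
position: [0.5484, -0.2751, 0.0117]
tool_rot: [0.0, 0.999, -0.046, 0.0]
wrist_force: [-0.3, -0.5, -1.1]
gripper_width: 0.168
grip_force: 15.0
```

```bash
python3 - <<'E'
from h import *
go(.5479,-.2753,.0083,TY)
E
```

```text
t 17.35 pos [ 0.5484 -0.2751  0.0117] yaw -5.3 w 0.168 g 15.0 | shift [-0.001   0.0005  0.0068] turn [-0. -0. -0.]
```

send_rows(commands=[[[0, 0, 0.004], [0, 0, 0], -1], [[0, 0, 0.0065], [0, 0, 0], -1], [[0, 0, 0.0065], [0, 0, 0], -1], [[0, 0, 0.0065], [0, 0, 0], -1]])

```text
time_s: 17.75
position: [0.5484, -0.2751, 0.0084]
tool_rot: [-0.0, 0.999, -0.046, -0.0]
wrist_force: [-1.6, 0.9, 4.5]
gripper_width: 0.167
grip_force: 15.0
```

send_rows(commands=[[[0, 0, 0], [0, 0, 0], -0.55], [[0, 0, 0], [0, 0, 0], -0.4], [[0, 0, 0], [0, 0, 0], -0.35], [[0, 0, -0.05], [0, 0, 0], -0.35], [[0, 0, -0.2], [0, 0, 0], -0.35], [[0, 0, -0.3], [0, 0, 0], -0.35], [[0, 0, -0.4], [0, 0, 0], -0.35], [[0, 0, -0.4], [0, 0, 0], -0.35]])

```text
time_s: 18.55
position: [0.5495, -0.2755, 0.2129]
tool_rot: [0.001, 0.999, -0.046, 0.002]
wrist_force: [-0.2, -0.6, 0.2]
gripper_width: 0.324
grip_force: 0.0
```

```bash
python3 -c "
from h import *
from station import optics
w=optics.get_image('wrist'); np.savez('w7.npz',**w); cv2.imwrite('pics/w7.png',w['img'][60:260,180:430,::-1].repeat(3,0).repeat(3,1))
go(.61,.134,.2,TY)
"
```

```text
t 18.6 pos [ 0.5504 -0.2759  0.2154] yaw -5.31 w 0.326 g 0.0 | shift [ 0.0426 -0.8274  0.0287] turn [ 0.0009 -0.0023 -0.0001]
```

View pics/w7.png

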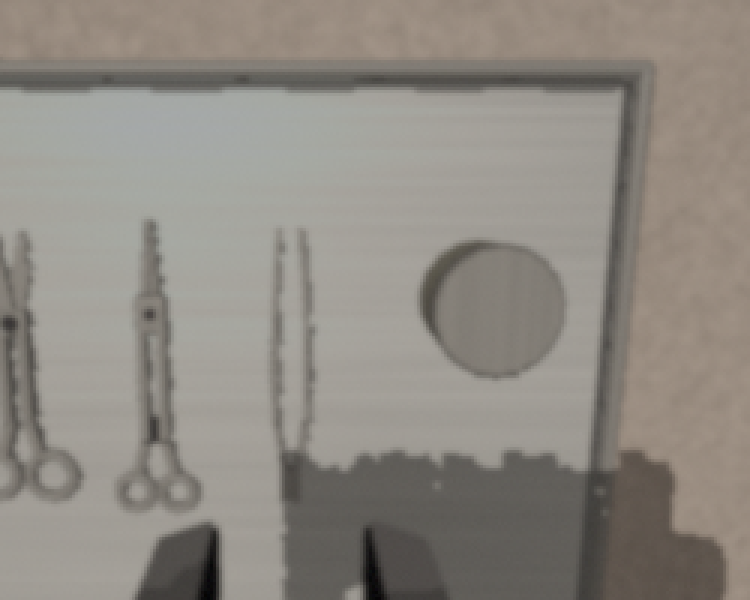

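Tweezers are down, level with and parallel to the clamp: tips (291,230), butt (290,500). Now the bowl.

send_rows(commands=[[[0.043, -0.827, 0.028], [0, 0, 0], 1], [[0.043, -0.827, 0.028], [0, 0, 0], 1], [[0.043, -0.827, 0.028], [0, 0, 0], 1], [[0.043, -0.827, 0.028], [0, 0, 0], 1], [[0.043, -0.827, 0.028], [0, 0, 0], 1], [[0.043, -0.827, 0.028], [0, 0, 0], 1], [[0.043, -0.827, 0.028], [0, 0, 0], 1], [[0.043, -0.827, 0.028], [0, 0, 0], 1]])

```text
time_s: 19.4
position: [0.6058, 0.1224, 0.1945]
tool_rot: [0.0, 0.999, -0.046, -0.0]
wrist_force: [0.9, -1.2, 0.4]
gripper_width: 0.963
grip_force: 0.0
```

```bash
python3 - <<'E'
from h import *
from station import optics
w=optics.get_image('wrist'); P=cloud(w); Z=P[...,2]
mm=((Z>.026)&(Z<.045)).astype(np.uint8); n,l,s,c=cv2.connectedComponentsWithStats(mm)
for i in range(1,n):
    if s[i,4]>150:
        q=P[l==i]; r=cv2.minAreaRect(np.float32(q[:,:2]*1000)); print(s[i],np.round(r[0],1),np.round(r[1],1),np.round(r[2],1),np.round(cv2.minEnclosingCircle(np.float32(q[:,:2]*1000))[0],1))
go(.6095,.133,.014,TY)
w=dict(np.load('w7.npz'))
for n,t,b,z in [("tw",(291,228),(290,501),.0085),("cl",(149,218),(159,511),.0075)]:
    a=px2w(w,np.array([t,b])/3+[180,60],z)[:,:2];v=a[0]-a[1]; m=a.mean(0)
    print(n,m,np.linalg.norm(v),np.degrees(np.arctan2(v[1],v[0])), (m-TR)@[.9957,-.0924],(m-TR)@[.0924,.9957])
P=cloud(w); Z=P[...,2]; j=P[(Z>.044)&(Z<.06)]; j=j[np.linalg.norm(j[:,:2]-[.573,-.357],axis=1)<.04]; print(cv2.minEnclosingCircle(np.float32(j[:,:2]*1000)),np.median(j[:,2]))
E
```

```text
[516   0  44  14 488] [ 769.1 -157.9] [44.1 11. ] 83.4 [ 768.3 -157.8]
[198  11  32  32 212] [775.1 166.6] [15.3 31.6] 28.6 [781.8 170.3]
[ 413  112   73  129 1910] [599.6 -73.4] [ 70.7 148.8] 84.5 [598.5 -84.3]
[238 161  54  53 692] [610.3 135.8] [61.  60.9] 83.3 [609.9 136.2]
t 19.45 pos [0.6051 0.1321 0.1943] yaw -4.84 w 0.989 g 0.0 | shift [ 0.0089 -0.001   0.3606] turn [-0.0013  0.0003  0.0026]
tw [ 0.54872461 -0.27606689] 0.12035682862569388 -5.487696112431491 0.0032147974614984234 -0.06143130924672044
cl [ 0.55361671 -0.21702271] 0.12951556879137452 -5.68881190717924 0.0026301747318570874 -0.002188988500919618
((572.904541015625, -356.73065185546875), 25.455163955688477) 0.051885372216156356
```

send_rows(commands=[[[0.009, -0.006, 0.08], [0, 0, 0], 1], [[0.009, -0.006, 0.16], [0, 0, 0], 1], [[0.009, -0.006, 0.24], [0, 0, 0], 1], [[0.009, -0.006, 0.32], [0, 0, 0], 1], [[0.009, -0.006, 0.365], [0, 0, 0], 1], [[0.009, -0.006, 0.37], [0, 0, 0], 1], [[0.009, -0.006, 0.37], [0, 0, 0], 1], [[0.009, -0.006, 0.37], [0, 0, 0], 0.5]], newtons=10)

```text
time_s: 20.25
position: [0.6115, 0.1233, 0.0113]
tool_rot: [-0.0, 0.999, -0.046, 0.001]
wrist_force: [-0.2, -0.2, 0.2]
gripper_width: 0.95
grip_force: 0.0
```

send_rows(commands=[[[0, 0, 0], [0, 0, 0], 0.1], [[0, 0, 0], [0, 0, 0], 0.1], [[0, 0, 0], [0, 0, 0], 0.1], [[0, 0, 0], [0, 0, 0], 0.1]])

```text
time_s: 20.65
position: [0.6109, 0.1233, 0.0103]
tool_rot: [-0.0, 0.999, -0.046, 0.0]
wrist_force: [-0.8, 0.8, 6.7]
gripper_width: 0.634
grip_force: 10.0
```

```bash
python3 - <<'E'
from h import *
p=np.array([.573,-.3567])-.0855*np.array([.9957,-.0924]); print(p,(p-TR)@[.9957,-.0924],(p-TR)@[.0924,.9957])
go(p[0],p[1],.15,TY)
E
```

```text
[ 0.48786765 -0.3487998 ] -0.0506599593750001 -0.13947465
t 20.65 pos [0.6109 0.1233 0.0103] yaw -5.3 w 0.634 g 10.0 | shift [-0.1576  0.9627 -0.2799] turn [-0.0001 -0.0002 -0.    ]
```

Gripped at 59.6 mm, which matches the bowl. Carry it to (0.488,-0.349).

send_rows(commands=[[[0, 0, -0.1], [0, 0, 0], 0.1], [[0, 0, -0.2], [0, 0, 0], 0.1], [[-0.157, 0.963, -0.28], [0, 0, 0], 0.1], [[-0.157, 0.963, -0.28], [0, 0, 0], 0.1], [[-0.157, 0.963, -0.28], [0, 0, 0], 0.1], [[-0.157, 0.963, -0.28], [0, 0, 0], 0.1], [[-0.157, 0.963, -0.28], [0, 0, 0], 0.1], [[-0.157, 0.963, -0.28], [0, 0, 0], 0.1]])

```text
time_s: 21.45
position: [0.5345, -0.1683, 0.1346]
tool_rot: [0.0, 0.999, -0.046, -0.0]
wrist_force: [0.2, -0.6, -0.7]
gripper_width: 0.633
grip_force: 10.0
```

```bash
python3 - <<'E'
from h import *
go(.488,-.3488,.1,TY)
E
```

```text
t 21.45 pos [ 0.5345 -0.1683  0.1346] yaw -5.31 w 0.633 g 10.0 | shift [-0.0591  0.368   0.0694] turn [ 0.0001 -0.     -0.0001]
```

send_rows(commands=[[[-0.059, 0.368, 0], [0, 0, 0], 0.1], [[-0.059, 0.368, 0], [0, 0, 0], 0.1], [[-0.059, 0.368, 0], [0, 0, 0], 0.1], [[-0.059, 0.368, 0.07], [0, 0, 0], 0.1], [[-0.059, 0.368, 0.07], [0, 0, 0], 0.1], [[-0.059, 0.368, 0.07], [0, 0, 0], 0.1], [[-0.059, 0.368, 0.07], [0, 0, 0], 0.1]])

```text
time_s: 22.15
position: [0.4899, -0.3457, 0.0998]
tool_rot: [-0.0, 0.999, -0.046, 0.0]
wrist_force: [0.1, -0.3, -0.4]
gripper_width: 0.634
grip_force: 10.0
```

```bash
python3 - <<'E'
from h import *
go(.488,-.3488,.0113,TY)
E
```

```text
t 22.15 pos [ 0.4899 -0.3457  0.0998] yaw -5.22 w 0.634 g 10.0 | shift [-0.0032  0.0065  0.1771] turn [-0.0001 -0.0002  0.0004]
```

send_rows(commands=[[[-0.002, 0.003, 0.08], [0, 0, 0], 0.1], [[-0.002, 0.003, 0.13], [0, 0, 0], 0.1], [[-0.002, 0.003, 0.16], [0, 0, 0], 0.1], [[-0.002, 0.003, 0.165], [0, 0, 0], 0.1], [[-0.002, 0.003, 0.165], [0, 0, 0], 0.1], [[-0.002, 0.003, 0.165], [0, 0, 0], 0.1]])

```text
time_s: 22.75
position: [0.4889, -0.3484, 0.0182]
tool_rot: [0.0, 0.999, -0.046, 0.001]
wrist_force: [-0.3, 0.3, -0.2]
gripper_width: 0.634
grip_force: 10.0
```

```bash
python3 - <<'E'
from h import *
go(.488,-.3488,.0113,TY)
E
```

```text
t 22.75 pos [ 0.4889 -0.3484  0.0182] yaw -5.29 w 0.634 g 10.0 | shift [-0.0017  0.0009  0.0138] turn [ 0.0003 -0.0005  0.0001]
```

send_rows(commands=[[[-0.001, 0.001, 0.005], [0, 0, 0], 0.1], [[-0.001, 0.001, 0.01], [0, 0, 0], 0.1], [[-0.001, 0.001, 0.0135], [0, 0, 0], 0.1], [[-0.001, 0.001, 0.0135], [0, 0, 0], 0.1], [[-0.001, 0.001, 0.0135], [0, 0, 0], 0.1], [[-0.001, 0.001, 0.0135], [0, 0, 0], 0.1]])

```text
time_s: 23.35
position: [0.4877, -0.349, 0.0106]
tool_rot: [0.0, 0.999, -0.046, 0.0]
wrist_force: [-0.5, 0.8, 6.0]
gripper_width: 0.633
grip_force: 10.0
```

send_rows(commands=[[[0, 0, 0], [0, 0, 0], 0.35], [[0, 0, 0], [0, 0, 0], 0.45], [[0, 0, 0], [0, 0, 0], 0.5], [[0, 0, -0.04], [0, 0, 0], 0.5], [[0, 0, -0.12], [0, 0, 0], 0.5], [[0, 0, -0.22], [0, 0, 0], 0.5], [[0, 0, -0.32], [0, 0, 0], 0.5], [[0, 0, -0.4], [0, 0, 0], 0.5]])

```text
time_s: 24.15
position: [0.4876, -0.3486, 0.2131]
tool_rot: [0.0, 0.999, -0.046, 0.001]
wrist_force: [0.3, -0.2, 0.1]
gripper_width: 0.75
grip_force: 0.0
```

send_rows(commands=[[[-0.15, -0.25, -0.06], [0, 0, 0], 0.5], [[-0.15, -0.25, -0.06], [0, 0, 0], 0.5], [[-0.15, -0.25, -0.06], [0, 0, 0], 0.5], [[-0.15, -0.25, -0.06], [0, 0, 0], 0.5], [[-0.15, -0.25, -0.06], [0, 0, 0], 0.5], [[-0.15, -0.25, -0.06], [0, 0, 0], 0.5]])

```text
time_s: 24.75
position: [0.4244, -0.2181, 0.2399]
tool_rot: [-0.0, 0.999, -0.047, -0.0]
wrist_force: [0.2, 0.2, -0.1]
gripper_width: 0.75
grip_force: 0.0
```

```bash
python3 - <<'E'
from h import *
from station import optics
w=optics.get_image('wrist'); cv2.imwrite('pics/w8.png',w['img'][...,::-1]); P=cloud(w); Z=P[...,2]
for nm,lo,hi,c in [("jar",.045,.06,(.573,-.357)),("bowl",.026,.045,(.488,-.349))]:
    j=P[(Z>lo)&(Z<hi)]; j=j[np.linalg.norm(j[:,:2]-c,axis=1)<.042]
    c,r=cv2.minEnclosingCircle(np.float32(j[:,:2]*1000)); m=np.array(c)/1000-TR; print(nm,c,r,m@[.9957,-.0924],m@[.0924,.9957])
E
```

```text
jar (572.6612548828125, -356.6553039550781) 25.633520126342773 0.0344948815722656 -0.1394614461968994
bowl (486.0281982421875, -348.7137145996094) 31.16559600830078 -0.052499455781250016 -0.13955890010925293
```

View pics/w8.png

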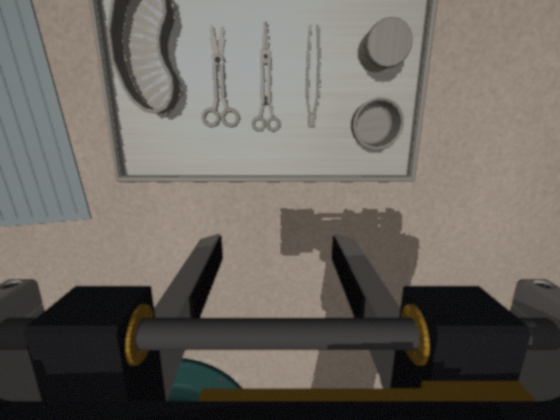

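All four items are laid out. The bowl (377,124) stands straight in front of the jar (388,43) with about 31 mm clear. Scissors (219,77), clamp (266,77) and tweezers (312,77) are level. Handing in.

```bash
python3 -c "
from station import manip
print(manip.finish_job())"
```

```text
the job is handed in; nothing more can be done
None
```

The tray is laid up as asked and handed in at about 25 s: scissors and tweezers each measured about 59 mm from the clamp, the clamp is within about 3 mm of the tray's middle, and the bowl stands about 31 mm in front of the jar.

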